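# Switch the welding bench's fume extraction over to the next job

## Robot

A 6-joint arm with a two-finger parallel gripper is mounted at the origin on the work surface. World frame = base frame: x ahead of the robot, y to its left, z up, the work surface at z = 0. Lengths are in m, angles in rad, forces in N, time in s.
With the tool pointing down it reaches from about 0.375 to 0.9 m from the base axis. Payload 3.1 kg.
Tool frame: the origin (TCP) lies at the very end of the fingers, on their centre line; the grasp point (between the pads) lies 19 mm behind it; z points along the fingers, y is the line along which they close (so a half turn about z gives the same grasp; the last joint's range is limited). The gripper opens to 87 mm and grips with 3 to 60 N. Pads are 19 mm wide; open, the fingers measure 117 mm over their backs; the gripper's body (75 mm by 190 mm) begins 51 mm behind the grasp point.
Start: joints at [1.091, 0.527, 1.433, -0, 1.181, -0.178], TCP at [0.185, 0.597, 0.223] pointing down, gripper open.
Joint ranges: [-3.08, 3.08], [-0.75, 2.2], [0.22, 2.44], [-1.43, 4.57], [0, 2.65], [-2.85, 2.85]. Speed limits (rad/s): [2.79, 2.79, 3.14, 3.14, 3.14, 3.14].

## Interface

Orientations are given as a unit quaternion [x, y, z, w].
In Python, from rig import robot gives the robot as it stands. The module is installed in compiled form; this text tells all that it offers.
- The arm moves only by the tool servo_tool, never from a script. Its argument "rows" is one flat list of numbers, 5 for each row, row after row: the closure, from -1 (fully open) to 1 (shut), so that 0 is half open, then the shift along the tool's x, y, z in m, then the turn about the tool's z in degrees. A call has 1 to 5 rows; each row shifts and turns the commanded pose from where the row before left it, along the tool's axes as they then stand; what a row does not reach is not made up. A row lasts 1/12 s, in which the tool goes at most 41.7 mm and 7.16 degrees, less where a joint would pass 70% of its speed; a pose out of reach is approached as far as the arm can. A call with a gripper value outside its range is refused whole. The fingers move at their own pace and stop on an object; "newtons" is the grip in N (left out, the last holds). Time passes only in rows, so rows that do not move let the fingers close. It gives the time, the measured TCP pose, the force, the opening and the grip force at its end, in the units of the state.
- robot.get_obs(): the state, without advancing time (a new reading comes with each control period).
- robot.camera(name): name is "side" or "top" or "wrist"; returns a dict with "pixels" (420x560x3 uint8, red, green, blue), "intrinsics" (3x3 intrinsics, pixels), "rvec" (rotation vector, rad) and "tvec" (3), from world to camera coordinates, as OpenCV has them; the wrist camera has in their place "mount" (4x4, takes a point from camera to tool coordinates, whose origin is the TCP and whose axes are the flange's). Camera axes: x right, y down, z forward; pixel columns grow to the right and rows downward; lengths in m; the calibration is good to about 2 mm. A picture is of the moment at which its call begins: read the wrist's pose just before it. There is no depth.
- robot.hand_in(): hands the job in; it is judged then, once.
Trained networks look in a picture, given as the dict that the camera call returned (one of the last four; its "shot" number tells which), for a name from the list of things; names that differ only in an ending like _2 or _b are one class to them, and where a whole thing is asked for, a point or a joint stands for the part that bears it (a point fixed in the world has none). Each returns a list of dicts, best first, with "score" (0 to 1); they miss things now and then, are a little off and sometimes report something else, mostly with a low value. They report only what shows in the picture. A call takes as long as a camera call.
- robot.spot_in(picture, query): "at" ([x, y, z] in m, in world coordinates, good to about 4 mm: the middle of the surface that is visible of it).
- robot.outline_of(picture, query): "region" (420x560 bool, what is visible of it).
- robot.place_of(picture, query): "at" ([x, y, z] in m, in world coordinates, good to about 4 mm: a listed point, or the origin of a listed thing).
The state is a dict: "time": time; "q": joint angles; "joint_velocities": joint speeds; "joint_torque": joint torques, N m; "position": TCP position; "tool_rot": TCP orientation; "ft_force": force on the tool from outside, world axes, zero at the start; "moment": the same for the moment, N m; "grip_width": finger opening in m; "grip_force": force on a finger pad.
Only numpy, scipy, OpenCV 4.12 (cv2) and the standard library are available. Lean on these libraries where they do the work, as an engineer would, in place of code of your own. Each camera call takes 0.05 s, during which the arm holds its last target. There are 200 camera calls.

## Task

The next weld is on the nugget sculpture, so switch the bench's fume extraction over to it: push the iris lever of the inlet beside the sculpture round its scale to the half-open mark (the long mark in the middle), and push the other inlet's lever all the way shut. Only push the levers, with the fingertips or the outside of the fingers, without pinching their handles, and leave everything else on the bench where it is.

Things in the scene. Friction and masses are not known exactly. Their poses are not given: they have to be found in the camera images.
- work_inlet: the inlet beside the sculpture (to be set half open): round steel fume inlet fixed to the bench, drum 162 mm across, rim 88 mm high, foot 172 mm across, iris blades in its 86 mm mouth. Origin on the drum's axis at bench level, z up. Its lever turns about that axis. Angles about the axis, anticlockwise from above, from its +x: shut mark 135 degrees, half 180 (its -x, roughly towards the robot), full 225
- work_half_mark (a point): middle of the half-open mark, 107 mm from the drum's axis, on a white arc plate (outer radius 127 mm, top 65 mm above the bench) on the drum's robot side. The plate bears seven dark radial marks 15 degrees apart: long ones at its two ends (shut, full) and in the middle (half open), short ones between
- work_ring (a joint): turn of the iris ring and its lever, rad: 0 = shut (against the stop at the scale's left end as seen from the robot), 0.785 = half open, 1.571 = full; grows anticlockwise from above. Stiff: about 2 N at the handle; stays where left. The lever is a slotted dark strip 17 mm wide over the scale; the mark it is set to shows in its slot
- work_handle (a point): centre of the upright bare steel handle tab at the lever's outer end, 145 mm from the drum's axis (from 132 to 158 mm), 16 mm thick along the arc, standing from 60 to 106 mm above the bench; this point lies at 83.5 mm. Its angle about the axis in the inlet's frame is 135 degrees plus the joint value. Push its flat flanks along the arc
- idle_inlet: the inlet away from the sculpture (to be shut): round steel fume inlet fixed to the bench, drum 162 mm across, rim 88 mm high, foot 172 mm across, iris blades in its 86 mm mouth. Origin on the drum's axis at bench level, z up. Its lever turns about that axis. Angles about the axis, anticlockwise from above, from its +x: shut mark 135 degrees, half 180 (its -x, roughly towards the robot), full 225
- idle_half_mark (a point): middle of the half-open mark, 107 mm from the drum's axis, on a white arc plate (outer radius 127 mm, top 65 mm above the bench) on the drum's robot side. The plate bears seven dark radial marks 15 degrees apart: long ones at its two ends (shut, full) and in the middle (half open), short ones between
- idle_ring (a joint): turn of the iris ring and its lever, rad: 0 = shut (against the stop at the scale's left end as seen from the robot), 0.785 = half open, 1.571 = full; grows anticlockwise from above. Stiff: about 2 N at the handle; stays where left. The lever is a slotted dark strip 17 mm wide over the scale; the mark it is set to shows in its slot
- idle_handle (a point): centre of the upright bare steel handle tab at the lever's outer end, 145 mm from the drum's axis (from 132 to 158 mm), 16 mm thick along the arc, standing from 60 to 106 mm above the bench; this point lies at 83.5 mm. Its angle about the axis in the inlet's frame is 135 degrees plus the joint value. Push its flat flanks along the arc
- sculpture: half-built sculpture of welded steel nuggets, a crooked arch about 125 mm high on a round steel base plate 92 mm across, loose, 1 kg; it is the piece about to be welded and stands right behind the work inlet as seen from the robot (about 140 mm from that inlet's centre to the plate's centre). Origin: centre of the underside. Not to be disturbed
- magnet: loose triangular welding magnet, 70 mm across, 18 mm high, lying flat; origin centre of underside. Bystander
- hammer: loose hammer lying flat, 270 mm long, handle along its own x. Bystander
- brush: loose hand brush lying flat, 250 mm long, along its own x. Bystander
- rod_cup: loose empty steel cup, 56 mm across, 60 mm high, standing between the two inlets; origin centre of underside. Bystander
- tip_jar: loose closed jar, 52 mm across, 70 mm high; origin centre of underside. Bystander
- offcut: loose piece of 40 x 40 mm square steel tube, 110 mm long, lying along its own x. Bystander
- clamp: loose F-clamp lying flat, about 270 mm long along its own x and 100 mm wide, 25 mm high. Bystander

How it is judged:
At the end, for the whole second after the job is handed in: The ring of the inlet beside the sculpture stands at half open within 0.06 rad (3.4 degrees), the other inlet's ring within 0.06 rad of shut, both at rest; the sculpture and the seven loose things lie within 30 mm of where they were (value of joint work_ring between 0.725 and 0.845 rad and value of joint idle_ring below 0.06 rad and velocity of joint work_ring between -0.03 and 0.03 rad/s and velocity of joint idle_ring between -0.03 and 0.03 rad/s and not (distance of sculpture from where it was at the start of the episode above 0.03 m) and not (distance of magnet from where it was at the start of the episode above 0.03 m) and not (distance of hammer from where it was at the start of the episode above 0.03 m) and not (distance of brush from where it was at the start of the episode above 0.03 m) and not (distance of rod_cup from where it was at the start of the episode above 0.03 m) and not (distance of tip_jar from where it was at the start of the episode above 0.03 m) and not (distance of offcut from where it was at the start of the episode above 0.03 m) and not (distance of clamp from where it was at the start of the episode above 0.03 m)); the robot touches nothing.
It fails at once if a loose thing on the bench was shoved, lifted or carried (more than 30 mm) (distance of any of sculpture, magnet, hammer, brush, rod_cup, tip_jar, offcut, clamp from where it was at the start of the episode above 0.03 m).
It fails at once if a lever handle was pinched (both its flanks loaded by the fingers at once, over 2 N each) ((contact force between the fingers and work_ring_c0 above 2 N and contact force between the fingers and work_ring_c1 above 2 N) or (contact force between the fingers and idle_ring_c0 above 2 N and contact force between the fingers and idle_ring_c1 above 2 N)).
It also fails if it takes over 54 s, if anything falls off the work surface, if the arm or the gripper's body presses on something with over 40 N, if the wrist force passes 120 N, or if a joint passes its speed limit or range.

## Working session

There is one attempt and no reset: what is moved stays moved. The work goes in short steps, Python scripts to look and compute and a tool call to move; the robot and the scene stay as the last step left them, time stands still between calls to the robot, and variables do not carry over. Pictures are saved under pics/ and viewed, at most 10 in all, crops included, and the job is handed in when it is done.

Besides the shell and the picture viewer there is one more tool, called after "Request:" by a JSON object that holds its "op" and its "data", one argument or row to a line. servo_tool: Moves the arm, as the interface text tells. Its arguments: {"type":"object","properties":{"rows":{"type":"array","items":{"type":"number"}},"newtons":{"type":"number"}},"required":["rows"]}

```bash
mkdir -p pics; cat > h.py <<'E'
from rig import robot
import numpy as np, cv2
def save(p,n): cv2.imwrite('pics/'+n,cv2.cvtColor(p['pixels'],cv2.COLOR_RGB2BGR))
E
python3 - <<'E'
from h import *
o=robot.get_obs();print(o['time'],o['position'],o['tool_rot'],o['grip_width'])
t=robot.camera('top');s=robot.camera('side')
save(t,'top.png');save(s,'side.png')
for n in ['work_inlet','work_half_mark','work_handle','idle_inlet','idle_half_mark','idle_handle','sculpture','rod_cup','tip_jar','magnet','hammer','brush','offcut','clamp']:
  for k,p in(('t',t),('s',s)):
    print(n,k,[(np.round(d['at'],3).tolist(),round(d['score'],2)) for d in robot.place_of(p,n)[:3]])
E
```

```text
0.0 [0.18479332 0.59628009 0.22157806] [ 1.49809140e-01  9.88714347e-01 -1.02050418e-03 -3.45702920e-04] 0.08708666438186558
work_inlet t [([0.623, -0.188, 0.001], 0.81)]
work_inlet s [([0.624, -0.187, 0.001], 0.78)]
work_half_mark t [([0.516, -0.169, 0.061], 0.69)]
work_half_mark s [([0.516, -0.166, 0.064], 0.61)]
work_handle t [([0.489, -0.121, 0.082], 0.45), ([0.427, 0.334, 0.002], 0.43)]
work_handle s [([0.495, -0.119, 0.084], 0.88)]
idle_inlet t [([0.627, 0.205, 0.003], 0.72)]
idle_inlet s [([0.635, 0.202, 0.001], 0.65)]
idle_half_mark t [([0.53, 0.173, 0.062], 0.91)]
idle_half_mark s [([0.532, 0.168, 0.066], 0.61), ([0.409, -0.361, 0.004], 0.32)]
idle_handle t [([0.513, 0.122, 0.084], 0.7)]
idle_handle s [([0.513, 0.124, 0.083], 0.47)]
sculpture t [([0.758, -0.218, 0.0], 0.79)]
sculpture s [([0.76, -0.224, 0.003], 0.8)]
rod_cup t [([0.49, -0.123, 0.082], 0.43)]
rod_cup s [([0.65, -0.002, -0.003], 0.97), ([0.758, -0.223, 0.002], 0.37)]
tip_jar t [([0.427, 0.335, 0.002], 0.58)]
tip_jar s [([0.42, 0.333, 0.002], 0.83), ([0.518, -0.167, 0.065], 0.52)]
magnet t [([0.537, -0.015, 0.002], 0.58)]
magnet s [([0.538, -0.011, 0.0], 0.57), ([0.58, -0.436, -0.004], 0.31)]
hammer t [([0.759, -0.222, -0.001], 0.31)]
hammer s [([0.584, 0.429, 0.002], 0.97)]
brush t [([0.582, -0.443, 0.001], 0.92), ([0.538, -0.014, 0.001], 0.67), ([0.756, -0.22, -0.001], 0.35)]
brush s [([0.576, -0.44, -0.004], 0.6)]
offcut t [([0.409, -0.362, 0.0], 0.8)]
offcut s [([0.411, -0.36, 0.002], 0.94)]
clamp t [([0.422, -0.001, 0.0], 0.76)]
clamp s [([0.418, -0.001, 0.004], 0.85)]
```

View pics/top.png

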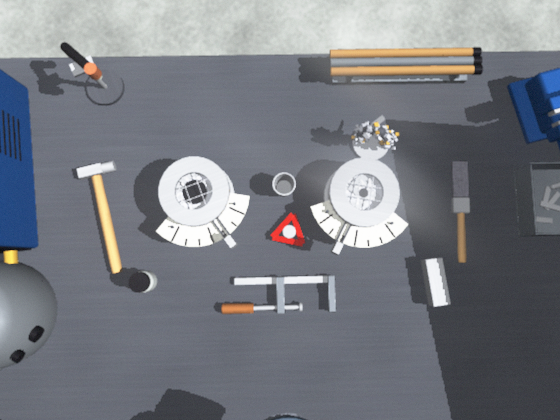

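View pics/side.png

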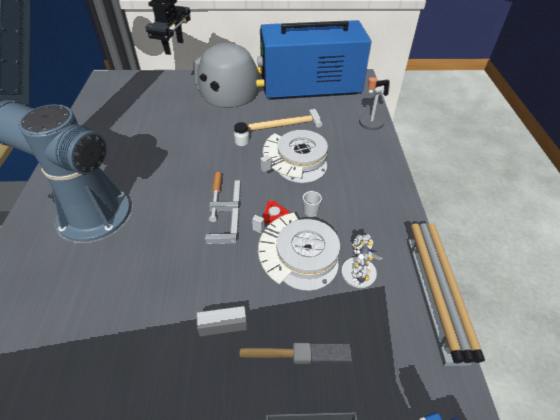

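```bash
python3 - <<'E'
import numpy as np
W=dict(c=[.6235,-.1875],m=[.516,-.1675],h=[.492,-.120]);I=dict(c=[.631,.2035],m=[.531,.1705],h=[.513,.123])
for d in(W,I):
  c=np.array(d['c']);a=lambda p:np.degrees(np.arctan2(*(np.array(p)-c)[::-1]))%360
  n=lambda p:np.linalg.norm(np.array(p)-c)
  print(a(d['m']),n(d['m']),a(d['h']),n(d['h']),'ring deg',a(d['h'])-a(d['m'])+45)
E
```

```text
169.46081627137178 0.10934463864314523 152.82820833205824 0.14781238107817632 ring deg 28.367392060686456
198.2628899421941 0.10530432089900202 214.301940938874 0.14284344577193592 ring deg 61.03905099667989
```

The top view shows the work inlet at (365,192) with its lever at (343,238), between the shut and half marks. The idle inlet is at (194,192) with its lever at (225,232), past half. The networks agree: work is at about 28° and has to go about +17°, idle is at about 61° and has to go to 0. The side view shows the helmet near the tool, so I move away in -y first, closing the fingers on the way.

Request:
{"op": "servo_tool", "data": {
  "rows": [1,-0.0118,-0.038,-0.008,0,1,-0.0118,-0.038,-0.008,0,1,-0.0118,-0.038,-0.008,0,1,-0.0118,-0.038,-0.008,0,1,-0.0118,-0.038,-0.008,0],
  "newtons": 20
}}

```text
time: 1.92
position: [0.1848, 0.3962, 0.2627]
tool_rot: [0.149, 0.989, -0.0, 0.0]
ft_force: [1.0, -1.1, 0.5]
grip_width: 0.0614
grip_force: 0.0
```

```bash
cat >> h.py <<'E'
from scipy.spatial.transform import Rotation as R
def go(inlet,off,psi,z,h):
    """tool-frame shift & turn to pose: handle at angle h deg (world), tool a=psi, tangential offset off along clockwise tangent"""
    c=np.array(inlet);a=np.radians(h);t=np.array([np.sin(a),-np.cos(a)])
    tgt=np.r_[c+.147*np.array([np.cos(a),np.sin(a)])+off*t,z]
    o=robot.get_obs();M=R.from_quat(o['tool_rot']).as_matrix()
    now=np.degrees(np.arctan2(M[1,0],M[0,0]))%360
    print('t',round(o['time'],2),'pos',o['position'].round(4),'a',round(now,1),'f',np.round(o['ft_force'],1),'w',round(o['grip_width'],4),'q6',round(o['q'][5],2))
    print('target',tgt.round(4),'tool shift',(M.T@(tgt-o['position'])).round(4),'turn',round(now-psi,1))
W=[.6235,-.1875];I=[.631,.2035]
E
python3 -c "
from h import *
go(I,-.043,214.3,.16,214.3)"
```

```text
t 1.92 pos [0.1848 0.3962 0.2627] a 162.8 f [ 1.  -1.1  0.5] w 0.0614 q6 -0.39
target [0.5338 0.0851 0.16  ] tool shift [-0.4253 -0.194   0.1029] turn -51.5
```

Request:
{"op": "servo_tool", "data": {
  "rows": [1,-0.0365,-0.0165,0.0,0,1,-0.0365,-0.0165,0.0,0,1,-0.0365,-0.0165,0.0,0,1,-0.0365,-0.0165,0.0,0,1,-0.0365,-0.0165,0.0,0]
}}

```text
time: 2.33
position: [0.3362, 0.2637, 0.2631]
tool_rot: [0.15, 0.989, 0.0, 0.001]
ft_force: [0.9, 0.4, 0.2]
grip_width: 0.0287
grip_force: 0.0
```

Request:
{"op": "servo_tool", "data": {
  "rows": [1,-0.0365,-0.0165,0.0,0,1,-0.0365,-0.0165,0.0,0,1,-0.0365,-0.0165,0.0,0,1,-0.0365,-0.0165,0.0,0,1,-0.0365,-0.0165,0.0,0]
}}

```text
time: 2.75
position: [0.4862, 0.1305, 0.2628]
tool_rot: [0.15, 0.989, 0.0, 0.0]
ft_force: [-0.1, 0.7, -0.2]
grip_width: 0.0016
grip_force: 0.0
```

Request:
{"op": "servo_tool", "data": {
  "rows": [1,0,0,0,-7,1,0,0,0,-7,1,0,0,0,-7,1,0,0,0,-7,1,0,0,0,-7]
}}

```text
time: 3.17
position: [0.485, 0.132, 0.2625]
tool_rot: [-0.157, 0.988, 0.0, -0.0]
ft_force: [0.5, -0.0, -1.4]
grip_width: 0.0006
grip_force: 0.0
```

Request:
{"op": "servo_tool", "data": {
  "rows": [1,0,0,0,-7,1,0,0,0,-7,1,0,0,0,-2.5,1,0,0,0,0,1,0,0,0,0]
}}

```text
time: 3.58
position: [0.4849, 0.1322, 0.2626]
tool_rot: [-0.294, 0.956, -0.0, 0.0]
ft_force: [-0.0, 0.2, -0.7]
grip_width: 0.0002
grip_force: 0.0
```

```bash
python3 - <<'E'
from h import *
go(I,-.043,214.3,.16,214.3)
p=robot.camera('wrist');save(p,'w1.png')
for n in ['idle_handle','idle_half_mark','idle_inlet']:print(n,[(d['at'].round(3) if hasattr(d['at'],'round') else d['at'],d['score']) for d in robot.place_of(p,n)[:2]])
E
```

```text
t 3.58 pos [0.4849 0.1322 0.2626] a 214.2 f [-0.   0.2 -0.7] w 0.0002 q6 -2.12
target [0.5338 0.0851 0.16  ] tool shift [-0.0139 -0.0664  0.1026] turn -0.1
idle_handle [([0.5088, 0.1201, 0.0831], 0.89)]
idle_half_mark [([0.5294, 0.1666, 0.067], 0.81)]
idle_inlet []
```

View pics/w1.png

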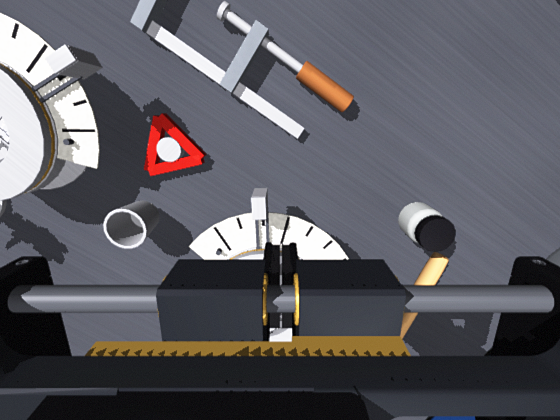

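The wrist view shows the idle handle upright at (260,205), about 15° from the long half mark, as estimated. The surroundings are clear. Next I move beside it and go down.

Request:
{"op": "servo_tool", "data": {
  "rows": [1,-0.005,-0.033,0,0,1,-0.005,-0.033,0,0,1,-0.002,0,0.036,0,1,0,0,0.036,0,1,0,0,0.036,0]
}}

```text
time: 4.2
position: [0.5332, 0.0838, 0.154]
tool_rot: [-0.294, 0.956, -0.001, 0.001]
ft_force: [1.1, -0.0, 0.3]
grip_width: 0.0007
grip_force: 0.0
```

Request:
{"op": "servo_tool", "data": {
  "rows": [1,0,0,0.036,0,1,0,0,0.036,0,1,0,0,0,0,1,0,0,0,0]
}}

```text
time: 4.53
position: [0.5305, 0.0845, 0.081]
tool_rot: [-0.294, 0.956, 0.001, -0.003]
ft_force: [1.1, -0.4, 0.3]
grip_width: 0.0005
grip_force: 0.0
```

```bash
python3 -c "
from h import *
go(I,-.023,214.3,.08,214.3)"
```

```text
t 4.53 pos [0.5305 0.0845 0.081 ] a 214.2 f [ 1.1 -0.4  0.3] w 0.0005 q6 -2.22
target [0.5225 0.1017 0.08  ] tool shift [-0.0031  0.0187  0.001 ] turn -0.1
```

Request:
{"op": "servo_tool", "data": {
  "rows": [1,-0.001,0.01,0,0,1,-0.001,0.009,0,0,1,0.0014,0.0127,0,5,1,0.0014,0.0127,0,5,1,0.0014,0.0127,0,5]
}}

```text
time: 4.95
position: [0.5021, 0.1333, 0.0855]
tool_rot: [-0.166, 0.986, -0.001, 0.003]
ft_force: [0.9, -2.1, -1.2]
grip_width: 0.0004
grip_force: 1.0
```

```bash
python3 -c "
from h import *
go(I,-.023,199.3,.08,199.3)"
```

```text
t 4.95 pos [0.5021 0.1333 0.0855] a 199.1 f [ 0.9 -2.1 -1.2] w 0.0004 q6 -1.86
target [0.4999 0.1332 0.08  ] tool shift [0.0022 0.0007 0.0055] turn -0.2
```

Request:
{"op": "servo_tool", "data": {
  "rows": [1,0.0024,0.0127,0.001,5,1,0.0018,0.0127,0,5,1,0.0014,0.0127,0,5,1,0.0014,0.0127,0,5,1,0.0014,0.0127,0,5]
}}

```text
time: 5.37
position: [0.4832, 0.1943, 0.0847]
tool_rot: [0.052, 0.999, 0.0, 0.003]
ft_force: [0.4, -2.3, 1.2]
grip_width: 0.0005
grip_force: 1.2
```

```bash
python3 -c "
from h import *
go(I,-.023,153.3,.08,153.3)"
```

```text
t 5.37 pos [0.4832 0.1943 0.0847] a 174.1 f [ 0.4 -2.3  1.2] w 0.0005 q6 -1.3
target [0.4893 0.249  0.08  ] tool shift [-0.0005  0.0551  0.0047] turn 20.8
```

Four more degrees-rows reach the stop; then a gentle overrun.

Request:
{"op": "servo_tool", "data": {
  "rows": [1,0.0014,0.0127,0.001,5,1,0.0014,0.0127,0,5,1,0.0014,0.0127,0,5,1,0.0012,0.0102,0,4,1,0,0.001,0,1]
}}

```text
time: 5.78
position: [0.4887, 0.2445, 0.0835]
tool_rot: [0.222, 0.975, 0.001, 0.002]
ft_force: [-0.5, -0.8, 0.5]
grip_width: 0.0005
grip_force: 0.3
```

Request:
{"op": "servo_tool", "data": {
  "rows": [1,0,0.002,0,0,1,0,0.002,0,0,1,0,0,0,0]
}}

```text
time: 6.03
position: [0.4901, 0.2457, 0.0815]
tool_rot: [0.222, 0.975, 0.0, 0.001]
ft_force: [-0.4, -0.4, 1.1]
grip_width: 0.0008
grip_force: 0.5
```

```bash
python3 -c "
from h import *
go(I,-.023,153.3,.08,153.3)"
```

```text
t 6.03 pos [0.4901 0.2457 0.0815] a 154.3 f [-0.4 -0.4  1.1] w 0.0008 q6 -0.86
target [0.4893 0.249  0.08  ] tool shift [0.0021 0.0026 0.0015] turn 1.0
```

Request:
{"op": "servo_tool", "data": {
  "rows": [1,0,0.003,0,1,1,0,0.002,0,0,1,0,0.002,0,0,1,0,0,0,0]
}}

```text
time: 6.37
position: [0.4924, 0.2509, 0.0805]
tool_rot: [0.231, 0.973, -0.001, -0.001]
ft_force: [-2.2, -4.5, 6.1]
grip_width: 0.0002
grip_force: 3.1
```

Request:
{"op": "servo_tool", "data": {
  "rows": [1,0.0,0.002,0,0,1,0,0.002,0,0,1,0,0,0,0]
}}

```text
time: 6.62
position: [0.4923, 0.2511, 0.0805]
tool_rot: [0.23, 0.973, -0.005, -0.002]
ft_force: [-4.1, -15.4, 9.3]
grip_width: 0.0003
grip_force: 8.9
```

```bash
python3 -c "
from h import *
go(I,-.023,153.3,.08,153.3)"
```

```text
t 6.62 pos [0.4923 0.2511 0.0805] a 153.5 f [ -4.1 -15.4   9.3] w 0.0003 q6 -0.83
target [0.4893 0.249  0.08  ] tool shift [ 0.0018 -0.0032  0.0005] turn 0.2
```

The stop is reached: force rises with no motion. I back off, go up and head for the work inlet.

Request:
{"op": "servo_tool", "data": {
  "rows": [1,0,-0.015,0,0,1,0,-0.015,0,0,1,0,0,-0.04,0,1,0,0,-0.04,0,1,0,0,-0.04,0]
}}

```text
time: 7.03
position: [0.4815, 0.2285, 0.201]
tool_rot: [0.232, 0.973, -0.0, -0.001]
ft_force: [1.6, 0.7, -0.2]
grip_width: 0.0004
grip_force: 0.0
```

Request:
{"op": "servo_tool", "data": {
  "rows": [1,0,0,-0.04,0,1,0,0,0,0,1,0,0,0,0]
}}

```text
time: 7.28
position: [0.4839, 0.2295, 0.2433]
tool_rot: [0.231, 0.973, 0.002, 0.004]
ft_force: [0.5, 0.2, -1.0]
grip_width: 0.001
grip_force: 0.0
```

```bash
python3 - <<'E'
from h import *
go(W,.046,152.8,.16,152.8)
t=robot.camera('top');s=robot.camera('side')
for n in ['idle_handle','work_handle','work_half_mark','work_inlet']:
  for p in(t,s): print(n,[(np.round(d['at'],3).tolist(),round(d['score'],2)) for d in robot.place_of(p,n)[:2]])
cv2.imwrite('pics/top2.png',cv2.resize(t['pixels'][140:270,130:430,::-1],None,fx=2.6,fy=2.6,interpolation=cv2.INTER_CUBIC))
E
```

```text
t 7.28 pos [0.4839 0.2295 0.2433] a 153.3 f [ 0.5  0.2 -1. ] w 0.001 q6 -0.87
target [ 0.5138 -0.0794  0.16  ] tool shift [-0.1652 -0.2628  0.0828] turn 0.5
idle_handle [([0.5, 0.266, 0.083], 0.53)]
idle_handle [([0.499, 0.27, 0.085], 0.8), ([0.421, 0.333, 0.0], 0.61)]
work_handle [([0.49, -0.122, 0.085], 0.68)]
work_handle [([0.493, -0.118, 0.085], 0.83), ([0.624, -0.185, 0.002], 0.36)]
work_half_mark [([0.516, -0.166, 0.064], 0.6), ([0.531, 0.171, 0.062], 0.51)]
work_half_mark [([0.52, -0.164, 0.066], 0.86)]
work_inlet [([0.623, -0.186, 0.001], 0.74), ([0.43, 0.333, -0.0], 0.56)]
work_inlet [([0.624, -0.189, 0.004], 0.66)]
```

View pics/top2.png

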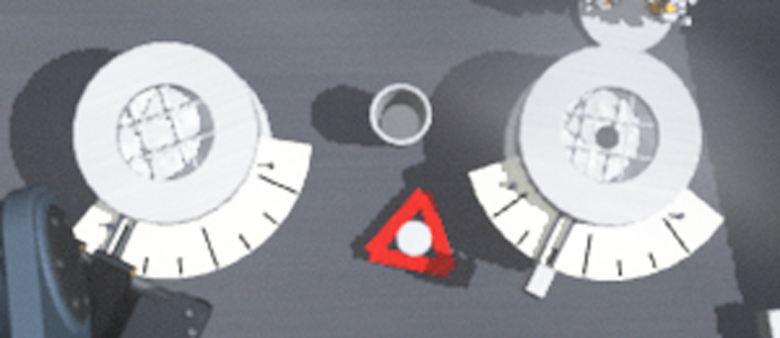

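The crop shows the idle lever at its left end, and the network's handle position matches shut. The work lever at (545,270) stands one step short of the half mark at (588,255). I go over to it now.

Request:
{"op": "servo_tool", "data": {
  "rows": [1,-0.0207,-0.0329,0,0,1,-0.0207,-0.0329,0,0,1,-0.0207,-0.0329,0,0,1,-0.0207,-0.0329,0,0,1,-0.0207,-0.0329,0,0]
}}

```text
time: 8.2
position: [0.4997, 0.0337, 0.2404]
tool_rot: [0.231, 0.973, 0.0, -0.0]
ft_force: [0.1, -1.3, -0.1]
grip_width: 0.0004
grip_force: 0.0
```

Request:
{"op": "servo_tool", "data": {
  "rows": [1,-0.0207,-0.0329,0,0,1,-0.0207,-0.0329,0,0,1,-0.0207,-0.0329,0,0,1,0,0,0,0,1,0,0,0,0]
}}

```text
time: 8.62
position: [0.5111, -0.083, 0.2403]
tool_rot: [0.233, 0.972, 0.0, -0.0]
ft_force: [0.1, 0.2, -0.5]
grip_width: 0.0005
grip_force: 0.0
```

```bash
python3 - <<'E'
from h import *
go(W,.046,152.8,.08,152.8)
p=robot.camera('wrist');save(p,'w2.png')
for n in ['work_handle','work_half_mark','work_inlet']:print(n,[(np.round(d['at'],4),d['score']) for d in robot.place_of(p,n)[:2]])
E
```

```text
t 8.62 pos [ 0.5111 -0.083   0.2403] a 153.0 f [ 0.1  0.2 -0.5] w 0.0005 q6 -1.48
target [ 0.5138 -0.0794  0.08  ] tool shift [-0.0007  0.0044  0.1603] turn 0.2
work_handle []
work_half_mark [(array([ 0.5183, -0.1657,  0.0672]), 0.82)]
work_inlet []
```

View pics/w2.png

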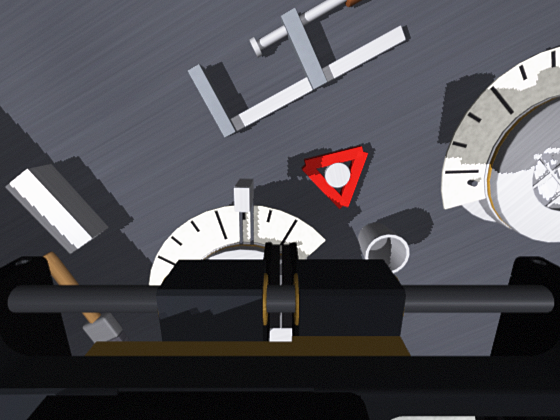

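The wrist view shows the work handle at (243,200) with clear space on its right side, where the fingers come down.

Request:
{"op": "servo_tool", "data": {
  "rows": [1,0,0.004,0.04,0,1,0,0,0.04,0,1,0,0,0.04,0,1,0,0,0.036,0,1,0,0,0.004,0]
}}

```text
time: 9.23
position: [0.5084, -0.0742, 0.0753]
tool_rot: [0.23, 0.973, 0.001, -0.006]
ft_force: [-1.4, 0.8, 0.1]
grip_width: 0.0005
grip_force: 0.0
```

Request:
{"op": "servo_tool", "data": {
  "rows": [1,0,-0.008,0,0,1,0,-0.007,0,0,1,0,-0.004,0,0,1,0,0,0,0,1,0,0,0,0]
}}

```text
time: 9.65
position: [0.5053, -0.0952, 0.0826]
tool_rot: [0.232, 0.973, -0.0, 0.002]
ft_force: [-0.2, -0.6, 0.4]
grip_width: 0.0002
grip_force: 0.0
```

```bash
python3 - <<'E'
from h import *
go(W,.022,168.8,.08,168.8)
E
```

```text
t 9.65 pos [ 0.5053 -0.0952  0.0826] a 153.2 f [-0.2 -0.6  0.4] w 0.0002 q6 -1.51
target [ 0.4836 -0.1374  0.08  ] tool shift [ 0.0004 -0.0474  0.0025] turn -15.6
```

Request:
{"op": "servo_tool", "data": {
  "rows": [1,0,-0.005,0,0,1,0.0012,-0.0103,0,-4,1,0.0012,-0.0103,0,-4,1,0.0012,-0.0103,0,-4,1,0,0,0,0]
}}

```text
time: 10.07
position: [0.4866, -0.1272, 0.0813]
tool_rot: [0.128, 0.992, -0.0, 0.001]
ft_force: [-0.4, -0.1, 1.0]
grip_width: 0.0004
grip_force: 0.0
```

```bash
python3 - <<'E'
from h import *
go(W,.022,168.8,.08,168.8)
t=robot.camera('top');s=robot.camera('side');w=robot.camera('wrist')
for n in ['work_handle','work_half_mark']:
  for p in(t,s,w): print(n,[(np.round(d['at'],4).tolist(),round(d['score'],2)) for d in robot.place_of(p,n)[:1]])
E
```

```text
t 10.07 pos [ 0.4866 -0.1272  0.0813] a 165.3 f [-0.4 -0.1  1. ] w 0.0004 q6 -1.79
target [ 0.4836 -0.1374  0.08  ] tool shift [ 0.0004 -0.0106  0.0014] turn -3.5
work_handle []
work_handle []
work_handle [([0.4799, -0.1491, 0.0848], 0.97)]
work_half_mark []
work_half_mark [([0.5186, -0.1625, 0.0683], 0.64)]
work_half_mark []
```

Request:
{"op": "servo_tool", "data": {
  "rows": [1,0.0005,-0.005,0.001,-1.8,1,0.0005,-0.0045,0,-1.7,1,0,0,0,0,1,0,0,0,0]
}}

```text
time: 10.85
position: [0.4834, -0.1347, 0.0795]
tool_rot: [0.098, 0.995, 0.0, -0.0]
ft_force: [-1.0, -0.2, 0.6]
grip_width: 0.0003
grip_force: 0.1
```

```bash
python3 - <<'E'
from h import *
go(W,.022,168.8,.08,168.8)
E
```

```text
t 10.85 pos [ 0.4834 -0.1347  0.0795] a 168.7 f [-1.  -0.2  0.6] w 0.0003 q6 -1.87
target [ 0.4836 -0.1374  0.08  ] tool shift [-0.0007 -0.0026 -0.0005] turn -0.1
```

Request:
{"op": "servo_tool", "data": {
  "rows": [1,0,0.015,0,0,1,0,0.015,0,0,1,0,0,-0.04,0,1,0,0,-0.04,0,1,0,0,-0.04,0]
}}

```text
time: 11.27
position: [0.4886, -0.1045, 0.1998]
tool_rot: [0.098, 0.995, 0.0, -0.002]
ft_force: [0.6, -0.2, -0.4]
grip_width: 0.0005
grip_force: 0.0
```

Request:
{"op": "servo_tool", "data": {
  "rows": [1,0.02,0.02,-0.02,0,1,0.02,0.02,-0.02,0,1,0,0,0,0,1,0,0,0,0]
}}

```text
time: 11.6
position: [0.4577, -0.0575, 0.2407]
tool_rot: [0.097, 0.995, -0.001, 0.001]
ft_force: [0.7, -0.1, 0.1]
grip_width: 0.0001
grip_force: 0.0
```

```bash
python3 - <<'E'
from h import *
go(W,.022,168.8,.08,168.8)
t=robot.camera('top');s=robot.camera('side');w=robot.camera('wrist')
save(w,'w3.png')
for n in ['work_handle','work_half_mark','work_inlet']:
  for p in(t,s,w): print(n,[(np.round(d['at'],4).tolist(),round(d['score'],2)) for d in robot.place_of(p,n)[:1]])
cv2.imwrite('pics/top3.png',cv2.resize(t['pixels'][140:270,300:430,::-1],None,fx=4.5,fy=4.5,interpolation=cv2.INTER_CUBIC))
E
```

```text
t 11.6 pos [ 0.4577 -0.0575  0.2407] a 168.9 f [ 0.7 -0.1  0.1] w 0.0001 q6 -1.74
target [ 0.4836 -0.1374  0.08  ] tool shift [-0.0403 -0.0733  0.1609] turn 0.1
work_handle [([0.4972, 0.2681, 0.0835], 0.36)]
work_handle [([0.4812, -0.1571, 0.0846], 0.71)]
work_handle [([0.4822, -0.1572, 0.0829], 0.67)]
work_half_mark [([0.5151, -0.1663, 0.0632], 0.95)]
work_half_mark [([0.5199, -0.1655, 0.0656], 0.79)]
work_half_mark [([0.518, -0.1672, 0.0652], 0.7)]
work_inlet [([0.6226, -0.1886, 0.002], 0.82)]
work_inlet [([0.6233, -0.186, 0.0011], 0.79)]
work_inlet []
```

View pics/w3.png

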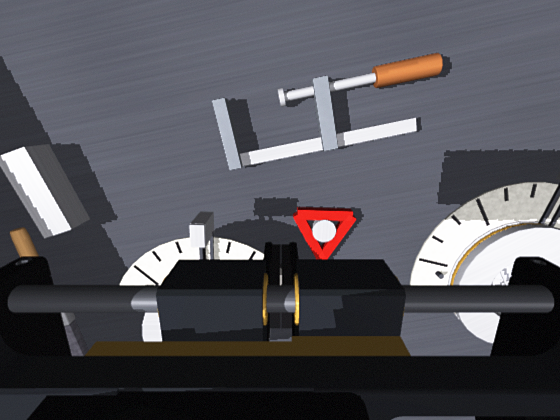

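View pics/top3.png

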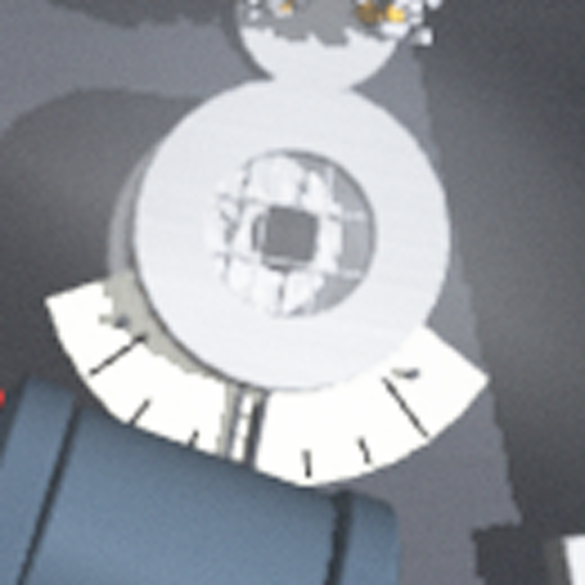

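```bash
python3 - <<'E'
from h import *
from scipy.optimize import least_squares
t=robot.camera('top');K=t['intrinsics'];rv,tv=t['rvec'],t['tvec']
pr=lambda P:cv2.projectPoints(np.array(P,float),rv,tv,K,None)[0][:,0]
tocrop=lambda u:(u-[300,140]+.5)*4.5-.5
# midpoints of long end marks (r=.107 at +-45) and directions of short marks (outer part)
px={-45:(117,356),45:(408,408)}
c=np.array([.6233,-.1873])
def mk(a,r,c,z=.065): return [c[0]+r*np.cos(a),c[1]+r*np.sin(a),z]
f=lambda x:np.r_[(tocrop(pr([mk(x[2]+np.radians(k),.107,x[:2]) for k in px]))-list(px.values())).ravel()]
s=least_squares(f,[*c,np.radians(168.8)]);print(s.x[:2],np.degrees(s.x[2]),s.fun)
x=s.x
for k in(-30,-15,0,15,30): print(k,tocrop(pr([mk(x[2]+np.radians(k),r,x[:2]) for r in(.097,.107,.117)])).round(0).tolist())
for d in(-4,-2,0,2): print('lever',d,tocrop(pr([mk(x[2]+np.radians(d),r,x[:2],.07) for r in(.097,.107,.117)])).round(0).tolist())
print(robot.get_obs()['position'])
for n in ['work_handle']:
  print([(np.degrees(np.arctan2(h[1]-x[1],h[0]-x[0]))%360) for h in([.4812,-.1571],[.4822,-.1572],[.4790,-.1565])])
E
```

```text
[ 0.62112846 -0.18968275] 168.73146587294556 [ 1.66575785  0.28136348 -1.66842004 -0.25602   ]
-30 [[168.0, 381.0], [155.0, 396.0], [143.0, 411.0]]
-15 [[209.0, 408.0], [201.0, 425.0], [193.0, 443.0]]
0 [[256.0, 423.0], [253.0, 442.0], [250.0, 461.0]]
15 [[305.0, 425.0], [307.0, 444.0], [309.0, 463.0]]
30 [[352.0, 414.0], [359.0, 433.0], [366.0, 451.0]]
lever -4 [[245.0, 419.0], [240.0, 438.0], [236.0, 457.0]]
lever -2 [[251.0, 421.0], [247.0, 440.0], [244.0, 459.0]]
lever 0 [[258.0, 422.0], [255.0, 441.0], [251.0, 460.0]]
lever 2 [[264.0, 423.0], [262.0, 442.0], [259.0, 462.0]]
[ 0.45783011 -0.05846826  0.23936639]
[np.float64(166.89208429403524), np.float64(166.84012308554995), np.float64(166.85854398406084)]
```

Pixel geometry suggests the lever stops 1–4° short of the mark. I want a look straight down on it, so I move the wrist camera over the scale.

Request:
{"op": "servo_tool", "data": {
  "rows": [1,-0.028,-0.02,0,0,1,-0.028,-0.02,0,0,1,-0.028,-0.02,0,0,1,-0.028,-0.02,0,0,1,-0.028,-0.02,0,0]
}}

```text
time: 12.67
position: [0.5766, -0.1849, 0.2395]
tool_rot: [0.098, 0.995, 0.0, -0.0]
ft_force: [0.1, 0.3, -0.1]
grip_width: 0.0008
grip_force: 0.0
```

Request:
{"op": "servo_tool", "data": {
  "rows": [1,0,0,0,0,1,0,0,0,0,1,0,0,0,0]
}}

```text
time: 12.92
position: [0.5748, -0.1831, 0.2389]
tool_rot: [0.098, 0.995, 0.001, -0.001]
ft_force: [0.6, 1.0, 1.0]
grip_width: 0.0009
grip_force: 0.0
```

```bash
python3 - <<'E'
from h import *
go(W,.022,168.8,.08,168.8)
w=robot.camera('wrist');np.save('w4.npy',w['pixels'])
save(w,'w4.png')
for n in ['work_handle','work_half_mark','work_inlet']:
  print(n,[(np.round(d['at'],4).tolist(),round(d['score'],2)) for d in robot.place_of(w,n)[:1]])
E
```

```text
t 12.92 pos [ 0.5748 -0.1831  0.2389] a 168.7 f [0.6 1.  1. ] w 0.0009 q6 -1.87
target [ 0.4836 -0.1374  0.08  ] tool shift [0.098  0.027  0.1591] turn -0.1
work_handle [([0.4776, -0.1549, 0.0819], 0.64)]
work_half_mark [([0.5166, -0.1632, 0.0661], 0.89)]
work_inlet [([0.6214, -0.1835, 0.0025], 0.79)]
```

View pics/w4.png

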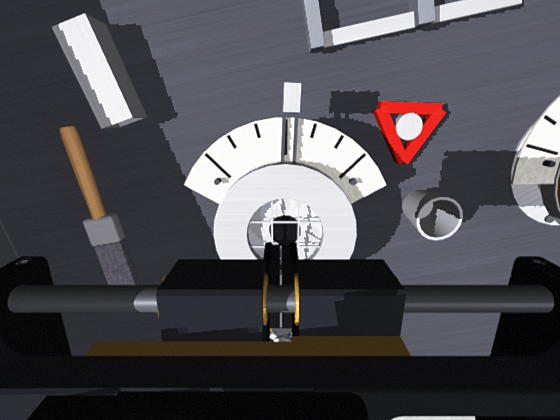

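```bash
python3 - <<'E'
import numpy as np,cv2
a=np.load('w4.npy');cv2.imwrite('pics/c4.png',cv2.resize(a[75:180,200:370,::-1],None,fx=4.5,fy=4.5,interpolation=cv2.INTER_CUBIC))
for y in(125,132,140,148): print(y,a[y,276:304].mean(1).astype(int).tolist())
E
```

```text
125 [251, 251, 251, 252, 254, 255, 121, 88, 96, 71, 30, 108, 184, 178, 170, 206, 255, 255, 149, 88, 94, 107, 167, 163, 159, 184, 254, 253]
132 [252, 252, 252, 253, 255, 252, 110, 93, 97, 46, 30, 106, 164, 166, 215, 255, 255, 244, 106, 92, 99, 130, 178, 179, 170, 168, 204, 255]
140 [251, 252, 252, 254, 255, 187, 95, 96, 96, 26, 37, 128, 177, 194, 255, 255, 255, 176, 91, 92, 102, 155, 170, 173, 170, 204, 255, 254]
148 [252, 252, 252, 255, 255, 140, 89, 96, 76, 17, 39, 133, 171, 164, 196, 255, 255, 117, 87, 95, 126, 180, 178, 173, 208, 255, 255, 252]
```

View pics/c4.png

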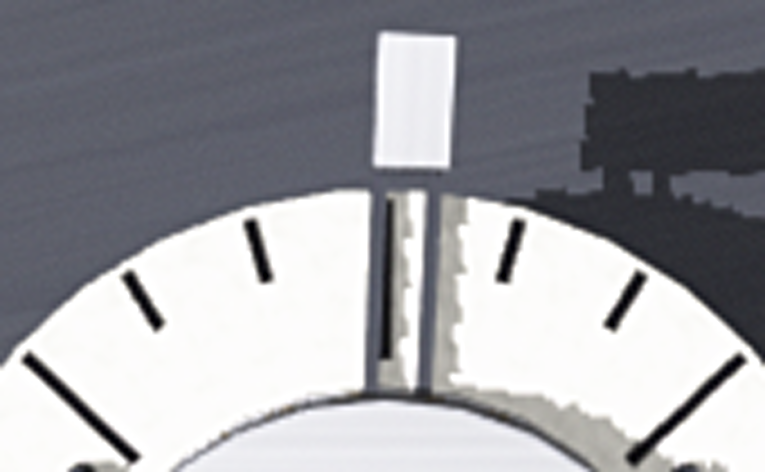

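The crop shows the half mark at (388,280) sitting against the slot's left strip, with the lever centre at about (405,280). The lever is about 2.2° (5.5 mm of arc) short. I go back for a small extra push.

Request:
{"op": "servo_tool", "data": {
  "rows": [1,0.0335,0.019,0,-2.2,1,0.0335,0.019,0,0,1,0.0335,0.023,0,0,1,0,0,0.04,0,1,0,0,0.04,0]
}}

```text
time: 13.53
position: [0.4871, -0.1051, 0.1625]
tool_rot: [0.077, 0.997, -0.002, 0.004]
ft_force: [1.2, 0.1, -0.2]
grip_width: 0.0008
grip_force: 0.0
```

Request:
{"op": "servo_tool", "data": {
  "rows": [1,0,0,0.04,0,1,0,0,0.04,0,1,0,0,0,0,1,0,0,0,0]
}}

```text
time: 13.87
position: [0.4851, -0.1053, 0.0781]
tool_rot: [0.078, 0.997, 0.001, -0.003]
ft_force: [-0.4, -0.0, 0.5]
grip_width: 0.0002
grip_force: 0.0
```

```bash
cat >> h.py <<'E'
def to(t,psi):
    o=robot.get_obs();M=R.from_quat(o['tool_rot']).as_matrix();now=np.degrees(np.arctan2(M[1,0],M[0,0]))%360
    print(o['position'].round(4),now,'shift',(M.T@(np.array(t)-o['position'])).round(4),'turn',now-psi,o['ft_force'].round(1))
E
python3 -c "
from h import *
to([.4814,-.1400,.08],170.9)"
```

```text
[ 0.4851 -0.1053  0.0781] 170.99640168855123 shift [-0.0018 -0.0348 -0.002 ] turn 0.0964016885512251 [-0.4 -0.   0.5]
```

Request:
{"op": "servo_tool", "data": {
  "rows": [1,0,-0.012,0,0,1,0,-0.012,0,0,1,-0.001,-0.006,0,0,1,0,-0.004,0,0,1,0,0,0,0]
}}

```text
time: 14.28
position: [0.4837, -0.1422, 0.0815]
tool_rot: [0.08, 0.997, -0.001, 0.002]
ft_force: [-0.1, -0.3, 0.4]
grip_width: 0.0004
grip_force: 0.0
```

```bash
python3 -c "
from h import *
to([.4814,-.1400,.08],170.9)"
```

```text
[ 0.4837 -0.1422  0.0815] 170.86254547945805 shift [0.0026 0.0019 0.0015] turn -0.037454520541956526 [-0.1 -0.3  0.4]
```

Request:
{"op": "servo_tool", "data": {
  "rows": [1,0,0.015,0,0,1,0,0.017,0,0,1,0,0,-0.04,0,1,0,0,-0.04,0,1,0,0,-0.04,0]
}}

```text
time: 14.7
position: [0.4871, -0.1083, 0.2008]
tool_rot: [0.078, 0.997, 0.0, -0.001]
ft_force: [1.4, -0.8, -0.3]
grip_width: 0.0004
grip_force: 0.0
```

Request:
{"op": "servo_tool", "data": {
  "rows": [1,-0.0335,-0.019,-0.02,0,1,-0.0335,-0.019,-0.02,0,1,-0.0335,-0.023,0,0,1,0,0,0,0,1,0,0,0,0]
}}

```text
time: 15.12
position: [0.576, -0.1845, 0.2387]
tool_rot: [0.08, 0.997, -0.001, 0.001]
ft_force: [-0.3, 1.2, 0.4]
grip_width: 0.0003
grip_force: 0.0
```

```bash
python3 - <<'E'
from h import *
w=robot.camera('wrist');a=w['pixels'];np.save('w5.npy',a)
cv2.imwrite('pics/c5.png',cv2.resize(a[75:180,200:370,::-1],None,fx=4.5,fy=4.5,interpolation=cv2.INTER_CUBIC))
to([.4814,-.1400,.08],170.9)
t=robot.camera('top');s=robot.camera('side')
for n in ['idle_handle','sculpture','rod_cup','tip_jar','magnet','hammer','brush','offcut','clamp']:
  print(n,[np.round(d[0]['at'],3).tolist() for d in (robot.place_of(p,n) for p in(t,s)) if d])
E
```

```text
[ 0.5744 -0.183   0.2379] 170.9173966559202 shift [0.0985 0.0277 0.1579] turn 0.017396655920180137 [-0.   0.4 -0.6]
idle_handle [[0.498, 0.268, 0.082], [0.501, 0.268, 0.083]]
sculpture [[0.756, -0.222, -0.001], [0.755, -0.225, 0.004]]
rod_cup [[0.647, -0.004, 0.003], [0.649, -0.001, -0.006]]
tip_jar [[0.429, 0.333, 0.002], [0.531, 0.169, 0.066]]
magnet [[0.538, -0.009, 0.002]]
hammer [[0.575, 0.43, -0.0], [0.582, 0.426, 0.003]]
brush [[0.58, -0.44, -0.004]]
offcut [[0.409, -0.36, 0.004]]
clamp [[0.42, -0.002, 0.003], [0.422, -0.001, 0.002]]
```

View pics/c5.png

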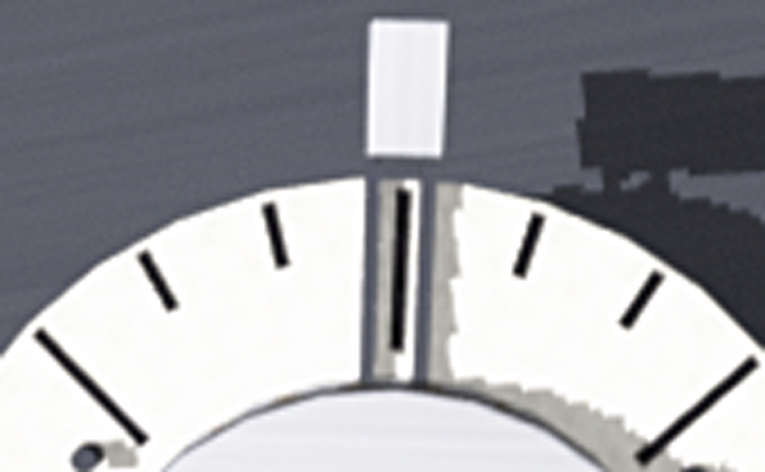

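The half mark at (401,270) is now centred in the slot. The idle lever is at shut, nothing loose has moved, and the arm is clear.

```bash
python3 -c "
from rig import robot
print(robot.hand_in())"
```

```text
the job is handed in; nothing more can be done
None
```

I handed the job in after about 15 s of the 54 s: the sculpture-side inlet's half-open mark is centred in the lever's slot, the other lever was pushed against its shut stop, and the camera positions show nothing loose moved. The hand-in gave no verdict.

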